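# Seat a lens barrel in the V-blocks and hold it pressed

### The job

Tip the lid of the parts tub up by the tab at its end, its far edge still resting on the tub, then lift it off and lay it flat on the bench, tab upwards. Take the lens barrel out of the tub and seat it lengthwise in the pair of V-blocks, centred, so that it bears on both sloping sides. Drop nothing, leave the other things on the bench where they are, and finish with the gripper still holding the barrel pressed firmly and evenly down onto both sides of the V: do not let go at the end.

Things in the scene. Friction and masses are not known exactly. Their poses are not given: they have to be found in the camera images.
- tub: grey open plastic tub 132 x 98 x 50 mm high, fixed; origin at the centre of its underside, x along its length, z up. Walls and floor 4 mm (inside 124 x 90 mm). Four low ridges keep the barrel from rolling: 5.5 mm above the floor, 29 to 51 mm from the middle lengthwise, 12.5 to 16.5 mm to each side; the middle 58 mm of the length is free for fingers
- lid: loose black lid 143 x 109 mm, 0.12 kg: 3 mm panel on a 7 mm deep skirt, 3 mm thick, that goes round the outside of the tub's rim with 2.5 mm play. Origin at the centre of the skirt's lower edge, x along its length, z up: 43 mm above the bench at the start, 0 when flat on the bench. An upright tab stands on it near its -x end
- lid_tab (a point): centre of the lid's upright tab, 52 mm towards -x and 26 mm above the lid's origin. The tab is 30 mm long (lid x), 10 mm thick (lid y), from 10 to 36 mm above the lid's origin: pinch it from above across its thickness. To tip the lid, raise it in an arc about lid_far
- lid_far (a point): middle of the lid's far (+x) edge, at the underside of the panel, 71.5 mm from the lid's origin; the lid pivots here when the tab end is raised. The bench between the tub and the V-blocks is clear and wide enough for the lid laid lengthwise away from the robot
- barrel: plain bright aluminium lens barrel, a cylinder of diameter 30 mm and length 100 mm, about 0.15 kg, loose; origin at the middle of its axis, x along the axis. Starts lying on the tub's floor under the lid, along the tub's length, its axis 19 mm above the bench
- vfixture: pair of dark steel V-blocks on a plate 130 x 80 x 8 mm, fixed; origin at the centre of its underside, x along the V, z up. Each block is 20 mm long, 56 wide, its top 32 mm above the bench, centred at x = -35 and +35 mm: 50 mm free between them for fingers. 90 degree V, bottom line 14 mm above the bench over y = 0; the seated barrel's axis is 35.2 mm above the bench
- jaw_left: the V-blocks' sloping sides on the +y side of the fixture, fixed to it; origin and axes are those of vfixture. Under a light push (below about 8 N) a barrel gripped even 1 mm off to one side may bear on that side alone; under about 13 N, moving the gripper 1 mm sideways changes the sideways force by about 5 N
- jaw_right: the V-blocks' sloping sides on the -y side of the fixture, fixed to it; origin and axes are those of vfixture. Under a light push (below about 8 N) a barrel gripped even 1 mm off to one side may bear on that side alone; under about 13 N, moving the gripper 1 mm sideways changes the sideways force by about 5 N
- spool: solder spool 54 mm across, 40 mm high, standing; bystander, origin at the centre of its underside
- jar: small amber glass jar with a black cap, 48 mm across, 55 mm high; bystander, origin at the centre of its underside
- screwdriver: screwdriver lying on the bench, black handle; bystander, origin at its middle
There are look-alikes about, which are no part of the job. What is shaped like the tub but blue or red is not meant.

How it is judged:
On the way, in this order (a step that is already met when the one before it is completed fails the run):
1. the lid is tipped up at least 0.2 rad by its tab end, the middle of its far edge still within 10 mm of the rim's height and over the tub's end (angle between lid's own z axis and vertical above 0.2 rad and height (world z) of lid_far between 0.04 and 0.06 m and height (world z) of lid_tab above 0.085 m and horizontal distance between lid_far and tub below 0.085 m), for 0.1 s.
2. the lid lies flat on the bench, tab up, released (height (world z) of lid below 0.008 m and angle between lid's own z axis and vertical below 0.1 rad and contact force between the fingers and lid below 0.1 N and linear speed of lid below 0.02 m/s), for 0.2 s.
At the end, for the whole second after the job is handed in: The lid lies flat on the bench, tab up, released. The barrel lies in the V-blocks, centred lengthwise within 13 mm, its axis within 3 mm of the seated line and within 0.06 rad of the V's direction, at rest, the fingers on it, pressed with more than 3 N on each of the two sloping sides (all of step 2 and x of barrel in the frame of vfixture between -0.013 and 0.013 m and y of barrel in the frame of vfixture between -0.003 and 0.003 m and z of barrel in the frame of vfixture between 0.0322 and 0.0382 m and angle between the x axis of barrel and the x axis of vfixture, either way round below 0.06 rad and contact force between barrel and jaw_left above 3 N and contact force between barrel and jaw_right above 3 N and contact force between the fingers and barrel above 2 N and linear speed of barrel below 0.02 m/s); the arm keeps its last pose, push and grip.
It fails at once if the lid is dropped or thrown (faster than 0.5 m/s out of the fingers) (contact force between the fingers and lid below 0.05 N and linear speed of lid above 0.5 m/s).
It fails at once if the barrel is dropped or thrown (faster than 0.5 m/s out of the fingers) (contact force between the fingers and barrel below 0.05 N and linear speed of barrel above 0.5 m/s).
It fails at once if a bystander is moved more than 30 mm (distance of any of spool, jar, screwdriver from where it was at the start of the episode above 0.03 m).
It also fails if it takes over 64 s, if anything falls off the work surface, if the arm or the gripper's body presses on something with over 40 N, if the wrist force passes 120 N, or if a joint passes its speed limit or range.

### The arm

A 6-joint arm with a two-finger parallel gripper is mounted at the origin on the work surface. World frame = base frame: x ahead of the robot, y to its left, z up, the work surface at z = 0. Lengths are in m, angles in rad, forces in N, time in s.
With the tool pointing down it reaches from about 0.35 to 0.975 m from the base axis. Payload 7.1 kg.
Tool frame: the origin (TCP) lies at the very end of the fingers, on their centre line; the grasp point (between the pads) lies arm.grip_depth behind it (arm.grip_depth is the distance from the TCP to the grasp point, in m); z points along the fingers, y is the line along which they close (so a half turn about z gives the same grasp; the last joint's range is limited). The gripper opens to 88 mm and grips with 3 to 60 N. Pads are 20 mm wide; open, the fingers measure 115 mm over their backs; the gripper's body (75 mm by 178 mm) begins 61 mm behind the grasp point.
Start: joints at [-1.146, 0.423, 1.63, -0, 1.089, -0.019], TCP at [0.268, -0.564, 0.223] pointing down, gripper open.
Joint ranges: [-3, 3], [-0.9, 2.11], [0.09, 2.58], [-1.31, 4.45], [0.11, 2.69], [-2.54, 2.54]. Speed limits (rad/s): [2.39, 2.39, 3.01, 3.14, 3.14, 3.14].

### API

Orientations are given as [roll, pitch, yaw] about the fixed x, y, z axes, in that order (R = Rz(yaw) Ry(pitch) Rx(roll)).
In Python, from station import arm gives the robot as it stands.
- The arm moves only by the tool carry_out, never from a script. Its argument "increments" is a list that holds one entry, the list of rows, each a list of 6 numbers: the shift along the tool's x, y, z each as a share of 0.025 m, from -1 to 1, then the turn, a rotation vector about the tool's x, y, z each as a share of 0.12 rad, from -1 to 1. A call has 1 to 8 rows; each row shifts and turns the commanded pose from where the row before left it, along the tool's axes as they then stand; what a row does not reach is not made up. A row lasts 1/12 s, in which the tool goes at most 41.7 mm and 7.16 degrees, less where a joint would pass 70% of its speed; a pose out of reach is approached as far as the arm can. A call with a number of a shift or a turn outside -1 to 1 is refused whole. A call with a gripper value outside its range is refused whole. "gripper" is the opening, from 0 (shut) to 1 (fully open), set as the call begins (left out, the last holds). The fingers move at their own pace and stop on an object; "squeeze" is the grip in N (left out, the last holds). Time passes only in rows, so rows that do not move let the fingers close. It gives the time, the measured TCP pose, the force, the opening and the grip force at its end, in the units of the state.
- arm.read_state(): the state, without advancing time (a new reading comes with each control period).
- arm.grab_frame(name): name is "side" or "top" or "wrist"; returns a dict with "pixels" (420x560x3 uint8, blue, green, red), "z_map" (420x560 float32, m along the optical axis (not along the pixel's ray), 0 where there is no reading), "vfov" (degrees; the focal length in pixels is half the picture's height over the tangent of half this angle, whatever the lens; pixels are square), "cx", "cy" (the principal point, pixels), "R" (3x3) and "t" (3): a world point X has camera coordinates R X + t. Camera axes: x right, y down, z forward; pixel columns grow to the right and rows downward; lengths in m; the calibration is good to about 2 mm. A picture is of the moment at which its call begins.
- arm.sign_off(): hands the job in; it is judged then, once.
Trained networks look in a picture, given as the dict that the camera call returned (one of the last four; its "shot" number tells which), for a name from the list of things; names that differ only in an ending like _2 or _b are one class to them, and where a whole thing is asked for, a point or a joint stands for the part that bears it (a point fixed in the world has none). Each returns a list of dicts, best first, with "p" (0 to 1); they miss things now and then, are a little off and sometimes report something else, mostly with a low value. They report only what shows in the picture. A call takes as long as a camera call. They do not tell look-alikes from the thing itself.
- arm.boxes_of(picture, target): "centre" ([x, y, z] in m, in world coordinates, good to about 4 mm: the middle of the surface that is visible of it).
- arm.pinpoint(picture, target): "centre" ([x, y, z] in m, in world coordinates, good to about 4 mm: a listed point, or the origin of a listed thing).
The state is a dict: "time": time; "joints": joint angles; "joint_velocities": joint speeds; "tau": joint torques, N m; "eef_pos": TCP position; "eef_rot": TCP orientation; "contact_force": force on the tool from outside, world axes, zero at the start; "ft_torque": the same for the moment, N m; "gripper_width": opening from 0.0 (shut) to 1.0 (fully open); "finger_force": force on a finger pad.
Only numpy, scipy, OpenCV 4.12 (cv2) and the standard library are available. Lean on these libraries where they do the work, as an engineer would, in place of code of your own. Each camera call takes 0.05 s, during which the arm holds its last target. There are 200 camera calls.

## Working session

There is one attempt and no reset: what is moved stays moved. The work goes in short steps, Python scripts to look and compute and a tool call to move; the robot and the scene stay as the last step left them, time stands still between calls to the robot, and variables do not carry over. Pictures are saved under pics/ and viewed, at most 10 in all, crops included, and the job is handed in when it is done.

Besides the shell and the picture viewer there is one more tool, called after "Emit:" as name([rows], argument=value, ...), one row to a line, values as JSON. carry_out: Moves the arm, as the interface text tells. Shift numbers are shares of 0.025 m and turn numbers shares of 0.12 rad, none past 1 either way. Its arguments: {"type":"object","properties":{"increments":{"type":"array","items":{"type":"array","items":{"type":"array","items":{"type":"number"}}}},"gripper":{"type":"number"},"squeeze":{"type":"number"}},"required":["increments"]}

```bash
ls; mkdir -p pics
cat > h.py <<'E'
import numpy as np, cv2
from station import arm
from scipy.spatial.transform import Rotation as Rn
def look(n,f=None):
    p=arm.grab_frame(n)
    if f: cv2.imwrite('pics/'+f,p['pixels'])
    return p
def cloud(p):
    z=p['z_map'];h,w=z.shape
    f=h/2/np.tan(np.radians(p['vfov'])/2)
    v,u=np.mgrid[:h,:w]
    c=np.stack([(u-p['cx'])/f*z,(v-p['cy'])/f*z,z],-1)
    return (c-np.array(p['t']))@np.array(p['R'])
E
python3 - <<'E'
from h import *
for n in ['top','side']:
    p=look(n,n+'0.png')
    for t in ['tub','lid','lid_tab','lid_far','vfixture','spool','jar','screwdriver']:
        print(n,t,[(np.round(d['centre'],3).tolist(),round(d['p'],2)) for d in arm.pinpoint(p,t)[:3]])
print(arm.read_state(),arm.grip_depth)
E
```

```text
pics
top tub [([0.356, -0.503, 0.002], 0.97), ([0.78, -0.13, 0.002], 0.95), ([0.653, -0.399, 0.001], 0.89)]
top lid [([0.571, -0.203, 0.044], 0.59)]
top lid_tab [([0.532, -0.188, 0.068], 0.56)]
top lid_far [([0.639, -0.235, 0.05], 0.92)]
top vfixture [([0.513, 0.22, 0.001], 0.72)]
top spool [([0.746, 0.025, 0.005], 0.91), ([0.514, 0.218, -0.0], 0.63)]
top jar [([0.712, 0.188, -0.002], 0.86)]
top screwdriver [([0.719, -0.27, 0.0], 0.69)]
side tub [([0.57, -0.213, -0.001], 0.93), ([0.352, -0.507, -0.003], 0.78), ([0.358, -0.278, 0.007], 0.76)]
side lid [([0.572, -0.21, 0.04], 0.63)]
side lid_tab [([0.521, -0.189, 0.07], 0.64)]
side lid_far [([0.643, -0.234, 0.053], 0.75)]
side vfixture [([0.514, 0.221, -0.003], 0.98), ([0.573, -0.209, 0.041], 0.34)]
side spool [([0.746, 0.028, 0.002], 0.79), ([0.51, 0.216, 0.002], 0.19)]
side jar [([0.711, 0.187, 0.004], 0.86)]
side screwdriver [([0.719, -0.27, 0.002], 0.77)]
{'time': 0.9, 'joints': array([-1.14601979e+00,  4.23078992e-01,  1.62990733e+00,  2.41429044e-05,
        1.08860211e+00, -1.90157983e-02]), 'joint_velocities': array([-0.00027234, -0.00081388, -0.00180175, -0.00130949, -0.00078917,
       -0.00055617]), 'tau': array([-7.42237717e-04, -5.44560206e+01, -2.74051023e+01,  6.43091043e-02,
        1.66927296e-02, -2.44725157e-05]), 'eef_pos': array([ 0.26836705, -0.56442896,  0.2226853 ]), 'eef_rot': array([ 3.14158803e+00, -2.13060351e-05,  4.43781141e-01]), 'contact_force': array([-0.44970606, -0.12542605,  0.14954232]), 'ft_torque': array([-0.00461262, -0.02070943, -0.00640188]), 'finger_force': 0.0, 'gripper_width': 1.0018328772116354} 0.0187
```

Run:
```python
from h import *
for n in ['top','side']:
    p=look(n); c=cloud(p); ok=p['z_map']>0
    def reg(ctr,r,z0,z1):
        m=ok&(np.hypot(c[...,0]-ctr[0],c[...,1]-ctr[1])<r)&(c[...,2]>z0)&(c[...,2]<z1)
        q=c[m]; 
        if len(q)<10: print(n,'few',len(q));return
        (cx,cy),(w,h),a=cv2.minAreaRect((q[:,:2]*1000).astype(np.float32))
        print(n,len(q),'rect',round(cx,1),round(cy,1),round(w,1),round(h,1),round(a,2),'z',q[:,2].mean().round(4))
    reg((.571,-.21),.12,.048,.058)
    reg((.525,-.19),.05,.072,.086)
    reg((.514,.22),.09,.028,.037)
    reg((.514,.22),.09,.004,.012)
```

```text
top 2388 rect 573.2 -209.2 109.1 144.4 68.04 z 0.0536
top 53 rect 524.3 -189.6 9.9 29.6 67.07 z 0.0789
top 160 rect 510.2 216.4 55.7 89.5 65.82 z 0.0311
top 1149 rect 511.8 217.4 140.3 178.4 43.67 z 0.0076
side 1094 rect 571.8 -206.6 117.8 149.4 67.48 z 0.054
side 50 rect 524.6 -185.6 11.8 31.4 72.4 z 0.0779
side 245 rect 509.8 218.2 58.9 91.2 65.07 z 0.0315
side 1216 rect 514.1 228.0 156.0 162.5 43.01 z 0.0085
```

View pics/top0.png

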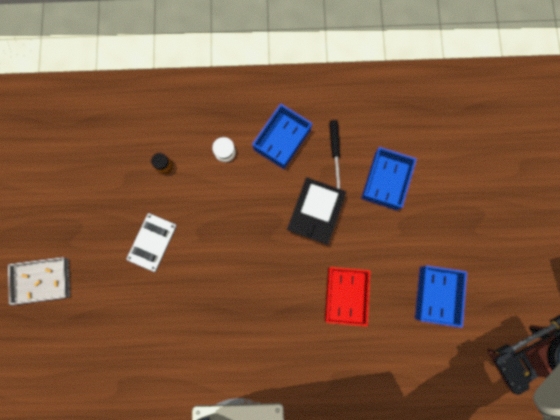

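View pics/side0.png

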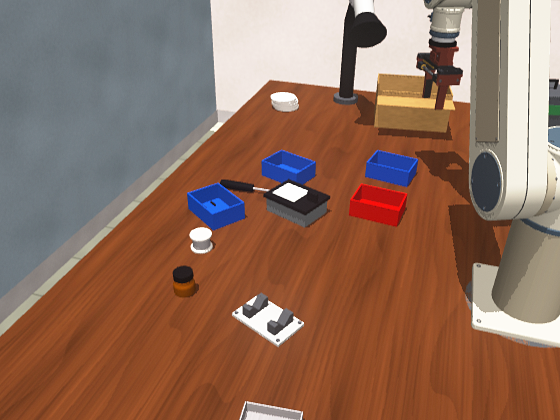

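```bash
cat >> h.py <<'E'
def tool():
    s=arm.read_state(); return np.array(s['eef_pos']),Rn.from_euler('xyz',s['eef_rot'])
def plan(pos,yaw,n,pitch=0.,start=None):
    """equal rows (turn and shift, then rest) to reach a tool-down pose"""
    p,R=start or tool(); T=Rn.from_euler('xyz',[np.pi,pitch,yaw])
    w=(R.inv()*T).as_rotvec()/n; rows=[]
    for i in range(n):
        rows.append(np.r_[R.inv().apply((np.array(pos)-p)/(n-i))/.025, w/.12].round(2))
        p=p+R.apply(rows[-1][:3]*.025); R=R*Rn.from_rotvec(rows[-1][3:]*.12)
    rows=np.array(rows); print(abs(rows).max(),'end',p.round(4),R.as_euler('xyz').round(3))
    for i in range(0,n,8): print(rows[i:i+8].tolist())
E
python3 - <<'E'
from h import *
plan([.5245,-.1893,.15],-.384,20)
E
```

```text
0.87 end [ 0.5245 -0.1894  0.1499] [ 3.142 -0.    -0.372]
[[0.78, -0.46, 0.15, 0.0, -0.0, 0.34], [0.77, -0.49, 0.15, 0.0, -0.0, 0.34], [0.74, -0.52, 0.14, 0.0, -0.0, 0.34], [0.72, -0.55, 0.15, 0.0, -0.0, 0.34], [0.7, -0.58, 0.14, 0.0, -0.0, 0.34], [0.68, -0.61, 0.15, 0.0, -0.0, 0.34], [0.65, -0.63, 0.14, 0.0, -0.0, 0.34], [0.62, -0.66, 0.15, 0.0, -0.0, 0.34]]
[[0.6, -0.69, 0.14, 0.0, -0.0, 0.34], [0.57, -0.71, 0.15, 0.0, -0.0, 0.34], [0.54, -0.73, 0.14, 0.0, -0.0, 0.34], [0.51, -0.75, 0.15, 0.0, -0.0, 0.34], [0.48, -0.77, 0.14, 0.0, -0.0, 0.34], [0.45, -0.79, 0.15, 0.0, -0.0, 0.34], [0.41, -0.81, 0.14, 0.0, -0.0, 0.34], [0.38, -0.83, 0.15, 0.0, -0.0, 0.34]]
[[0.34, -0.84, 0.14, 0.0, -0.0, 0.34], [0.31, -0.85, 0.15, 0.0, -0.0, 0.34], [0.28, -0.87, 0.14, 0.0, -0.0, 0.34], [0.24, -0.87, 0.15, 0.0, -0.0, 0.34]]
```

Emit:
carry_out([
  [[0.78, -0.46, 0.15, 0, 0, 0.34], [0.77, -0.49, 0.15, 0, 0, 0.34], [0.74, -0.52, 0.14, 0, 0, 0.34], [0.72, -0.55, 0.15, 0, 0, 0.34], [0.7, -0.58, 0.14, 0, 0, 0.34], [0.68, -0.61, 0.15, 0, 0, 0.34], [0.65, -0.63, 0.14, 0, 0, 0.34], [0.62, -0.66, 0.15, 0, 0, 0.34]],
], gripper=0.6)

```text
time: 1.67
eef_pos: [0.3712, -0.4135, 0.1934]
eef_rot: [3.141, -0.0, 0.115]
contact_force: [0.2, -0.1, -0.0]
gripper_width: 0.602
finger_force: 0.0
```

Emit:
carry_out([
  [[0.6, -0.69, 0.14, 0, 0, 0.34], [0.57, -0.71, 0.15, 0, 0, 0.34], [0.54, -0.73, 0.14, 0, 0, 0.34], [0.51, -0.75, 0.15, 0, 0, 0.34], [0.48, -0.77, 0.14, 0, 0, 0.34], [0.45, -0.79, 0.15, 0, 0, 0.34], [0.41, -0.81, 0.14, 0, 0, 0.34], [0.38, -0.83, 0.15, 0, 0, 0.34]],
])

```text
time: 2.33
eef_pos: [0.474, -0.2634, 0.1644]
eef_rot: [3.141, -0.0, -0.211]
contact_force: [-0.3, 0.0, 0.3]
gripper_width: 0.598
finger_force: 0.0
```

Emit:
carry_out([
  [[0.34, -0.84, 0.14, 0, 0, 0.34], [0.31, -0.85, 0.15, 0, 0, 0.34], [0.28, -0.87, 0.14, 0, 0, 0.34], [0.24, -0.87, 0.15, 0, 0, 0.4], [0, 0, 0, 0, 0, 0], [0, 0, 0, 0, 0, 0]],
])

```text
time: 2.83
eef_pos: [0.5247, -0.1887, 0.1497]
eef_rot: [3.141, 0.0, -0.376]
contact_force: [-0.5, 0.4, 0.3]
gripper_width: 0.602
finger_force: 0.0
```

```bash
cat >> h.py <<'E'
def rect(p,ctr,r,z0,z1,pr=True):
    c=cloud(p); m=(p['z_map']>0)&(np.hypot(c[...,0]-ctr[0],c[...,1]-ctr[1])<r)&(c[...,2]>z0)&(c[...,2]<z1)
    q=c[m]
    if len(q)<10: print('few',len(q)); return q
    (cx,cy),(w,h),a=cv2.minAreaRect((q[:,:2]*1000).astype(np.float32))
    print(len(q),'rect',round(cx,1),round(cy,1),round(w,1),round(h,1),round(a,2),'z',q[:,2].mean().round(4),'med',np.median(q[:,:2],0).round(4))
    return q
E
python3 - <<'E'
from h import *
p=look('wrist','w1.png')
rect(p,(.524,-.189),.045,.07,.09)
rect(p,(.57,-.208),.12,.048,.058)
print(tool()[0],tool()[1].as_euler('xyz'))
E
```

```text
518 rect 524.3 -188.8 9.2 29.6 68.5 z 0.0795 med [ 0.5254 -0.1892]
24935 rect 571.9 -208.0 109.6 143.6 68.13 z 0.0541 med [ 0.5801 -0.2109]
[ 0.52433881 -0.1893643   0.14990325] [ 3.14134192e+00  3.00883858e-04 -3.77363609e-01]
```

View pics/w1.png

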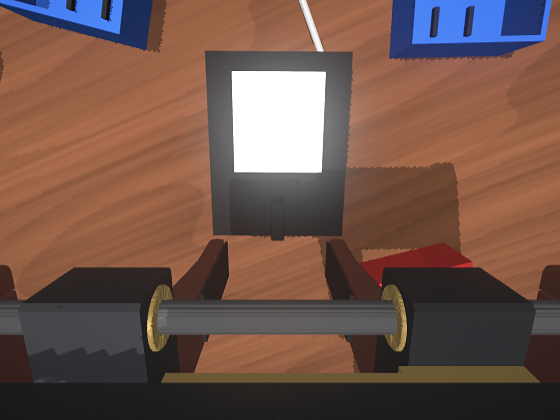

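Emit:
carry_out([
  [[0, 0, 0.8, 0, 0, 0.04], [0, 0, 0.8, 0, 0, 0], [0, 0, 0.8, 0, 0, 0], [0, 0, 0.8, 0, 0, 0], [0, 0, 0.5, 0, 0, 0], [0, 0, 0, 0, 0, 0]],
], gripper=0.5)

```text
time: 3.38
eef_pos: [0.5224, -0.1897, 0.0552]
eef_rot: [3.141, 0.004, -0.385]
contact_force: [-0.9, 0.7, 0.4]
gripper_width: 0.5
finger_force: 0.0
```

Emit:
carry_out([
  [[0, 0, 0, 0, 0, 0], [0, 0, 0, 0, 0, 0], [0, 0, 0, 0, 0, 0], [0, 0, 0, 0, 0, 0], [0, 0, 0, 0, 0, 0], [0, 0, 0, 0, 0, 0]],
], gripper=0, squeeze=50)

```text
time: 3.88
eef_pos: [0.5249, -0.1895, 0.0581]
eef_rot: [3.142, -0.001, -0.384]
contact_force: [-1.0, -0.5, 3.6]
gripper_width: 0.112
finger_force: 50.0
```

Emit:
carry_out([
  [[0.02, 0, -0.3, 0, -0.5, 0], [0.02, 0, -0.3, 0, -0.5, 0], [0.02, 0, -0.3, 0, -0.5, 0], [0.02, 0, -0.3, 0, -0.5, 0], [0.02, 0, -0.3, 0, -0.5, 0], [0, 0, 0, 0, 0, 0], [0, 0, 0, 0, 0, 0], [0, 0, 0, 0, 0, 0]],
])

```text
time: 4.55
eef_pos: [0.531, -0.192, 0.0936]
eef_rot: [3.142, 0.298, -0.384]
contact_force: [3.6, -2.0, -3.4]
gripper_width: 0.112
finger_force: 50.0
```

Run:
```python
from h import *
p=look('side','s1.png')
cv2.imwrite('pics/s1c.png',cv2.resize(p['pixels'][130:260,200:400],None,fx=3,fy=3))
print(arm.read_state()['contact_force'])
for n in ['lid_far','lid_tab']: print(n,[(d['centre'],d['p']) for d in arm.pinpoint(p,n)[:2]])
```

```text
[ 4.42988547 -2.00381063 -3.35393302]
lid_far [([0.641, -0.2331, 0.0498], 0.79)]
lid_tab [([0.5299, -0.1925, 0.1067], 0.95)]
```

View pics/s1c.png

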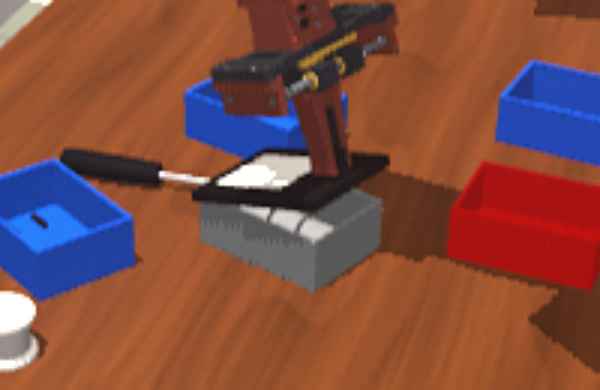

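Run:
```python
from h import *
p,R=tool(); 
u=R.inv().apply([0,0,.08])/.025/5; print(u)
s=(p+np.array([0,0,.08]),R)
plan([.493,.005,.12],0.,15,start=s)
```

```text
[-1.87818039e-01  2.44185727e-05 -6.11820549e-01]
0.52 end [0.493 0.005 0.12 ] [-3.138  0.006 -0.004]
[[-0.24, -0.45, 0.22, -0.03, 0.16, -0.21], [-0.23, -0.46, 0.22, -0.03, 0.16, -0.21], [-0.22, -0.46, 0.21, -0.03, 0.16, -0.21], [-0.21, -0.47, 0.21, -0.03, 0.16, -0.21], [-0.21, -0.47, 0.2, -0.03, 0.16, -0.21], [-0.2, -0.48, 0.19, -0.03, 0.16, -0.21], [-0.19, -0.49, 0.19, -0.03, 0.16, -0.21], [-0.18, -0.49, 0.18, -0.03, 0.16, -0.21]]
[[-0.17, -0.5, 0.18, -0.03, 0.16, -0.21], [-0.16, -0.5, 0.17, -0.03, 0.16, -0.21], [-0.15, -0.5, 0.17, -0.03, 0.16, -0.21], [-0.14, -0.51, 0.16, -0.03, 0.16, -0.21], [-0.13, -0.51, 0.16, -0.03, 0.16, -0.21], [-0.13, -0.52, 0.16, -0.03, 0.16, -0.21], [-0.11, -0.52, 0.15, -0.03, 0.16, -0.21]]
```

Emit:
carry_out([
  [[-0.1, 0, -0.3, 0, 0, 0], [-0.19, 0, -0.61, 0, 0, 0], [-0.19, 0, -0.61, 0, 0, 0], [-0.19, 0, -0.61, 0, 0, 0], [-0.19, 0, -0.61, 0, 0, 0], [-0.1, 0, -0.3, 0, 0, 0]],
])

```text
time: 5.2
eef_pos: [0.53, -0.1916, 0.1756]
eef_rot: [-3.142, 0.3, -0.384]
contact_force: [0.3, -1.2, -1.2]
gripper_width: 0.107
finger_force: 50.0
```

Emit:
carry_out([
  [[-0.24, -0.45, 0.22, -0.03, 0.16, -0.21], [-0.23, -0.46, 0.22, -0.03, 0.16, -0.21], [-0.22, -0.46, 0.21, -0.03, 0.16, -0.21], [-0.21, -0.47, 0.21, -0.03, 0.16, -0.21], [-0.21, -0.47, 0.2, -0.03, 0.16, -0.21], [-0.2, -0.48, 0.19, -0.03, 0.16, -0.21], [-0.19, -0.49, 0.19, -0.03, 0.16, -0.21], [-0.18, -0.49, 0.18, -0.03, 0.16, -0.21]],
])

```text
time: 5.87
eef_pos: [0.5085, -0.0856, 0.1448]
eef_rot: [-3.125, 0.145, -0.178]
contact_force: [-0.2, 0.4, -1.5]
gripper_width: 0.11
finger_force: 50.0
```

Emit:
carry_out([
  [[-0.17, -0.5, 0.18, -0.03, 0.16, -0.21], [-0.16, -0.5, 0.17, -0.03, 0.16, -0.21], [-0.15, -0.5, 0.17, -0.03, 0.16, -0.21], [-0.14, -0.51, 0.16, -0.03, 0.16, -0.21], [-0.13, -0.51, 0.16, -0.03, 0.16, -0.21], [-0.13, -0.52, 0.16, -0.03, 0.16, -0.21], [-0.11, -0.52, 0.15, -0.03, 0.16, -0.21], [0, 0, 0, 0, 0, 0]],
])

```text
time: 6.53
eef_pos: [0.4892, 0.0069, 0.1191]
eef_rot: [-3.137, 0.011, -0.001]
contact_force: [-0.4, 0.3, -1.5]
gripper_width: 0.111
finger_force: 50.0
```

Run:
```python
from h import *
print(tool()[0],tool()[1].as_euler('xyz'),arm.read_state()['contact_force'])
p=look('wrist')
c=cloud(p); q=c[(p['z_map']>0)&(abs(c[...,0]-.55)<.07)&(abs(c[...,1]-.005)<.06)&(c[...,2]>.05)&(c[...,2]<.16)]
# panel plane fit
d=q[(q[:,0]>.53)]; A=np.c_[d[:,:2]-[.545,.005],np.ones(len(d))]
x=np.linalg.lstsq(A,d[:,2],rcond=None)[0]; r=abs(d[:,2]-A@x)<.004
print(len(d),x,np.linalg.lstsq(A[r],d[r,2],rcond=None)[0], q.min(0),q.max(0))
t=look('top'); rect(t,(.573,-.208),.09,.022,.04); rect(t,(.545,.005),.11,.1,.14)
q=rect(t,(.573,-.208),.04,.006,.04)
```

```text
[0.48919461 0.0069295  0.11906581] [-3.13669133e+00  1.12025525e-02 -1.03190164e-03] [-0.35159561  0.2564283  -1.49838721]
39003 [-0.0161986   0.00561251  0.11481693] [-0.0161986   0.00561251  0.11481693] [ 0.48001879 -0.0477267   0.11104957] [0.6118566  0.06244582 0.15995419]
565 rect 571.2 -209.3 95.9 130.0 68.2 z 0.0313 med [ 0.5727 -0.2098]
445 rect 542.6 6.0 109.0 142.8 89.07 z 0.1135 med [ 0.5902 -0.0369]
443 rect 573.3 -208.8 77.4 75.1 30.55 z 0.0265 med [ 0.572  -0.2096]
```

Emit:
carry_out([
  [[0, 0, 0.4, 0, 0.13, 0], [0, 0, 0.8, 0, 0, 0], [0, 0, 0.8, 0, 0, 0], [0, 0, 0.8, 0, 0, 0], [0, 0, 0.7, 0, 0, 0], [0, 0, 0.4, 0, 0, 0], [0, 0, 0.15, 0, 0, 0], [0, 0, 0, 0, 0, 0]],
])

```text
time: 7.3
eef_pos: [0.4927, 0.0053, 0.0183]
eef_rot: [-3.137, -0.006, -0.004]
contact_force: [-0.0, 0.0, -1.2]
gripper_width: 0.109
finger_force: 50.0
```

Emit:
carry_out([
  [[0, 0, 0.08, 0, 0, 0], [0, 0, 0.05, 0, 0, 0], [0, 0, 0, 0, 0, 0], [0, 0, 0, 0, 0, 0]],
])

```text
time: 7.63
eef_pos: [0.4935, 0.0057, 0.0162]
eef_rot: [-3.137, -0.009, -0.004]
contact_force: [-0.5, 0.2, -1.8]
gripper_width: 0.11
finger_force: 50.0
```

Emit:
carry_out([
  [[0, 0, 0.05, 0, 0, 0], [0, 0, 0.04, 0, 0, 0], [0, 0, 0, 0, 0, 0], [0, 0, 0, 0, 0, 0]],
])

```text
time: 7.97
eef_pos: [0.4939, 0.0059, 0.015]
eef_rot: [-3.137, -0.01, -0.004]
contact_force: [-2.5, 1.4, 17.6]
gripper_width: 0.113
finger_force: 50.0
```

Emit:
carry_out([
  [[0, 0, -0.03, 0, 0, 0], [0, 0, 0, 0, 0, 0]],
])

```text
time: 8.13
eef_pos: [0.4938, 0.0059, 0.0151]
eef_rot: [-3.137, -0.01, -0.004]
contact_force: [-0.7, 1.3, 10.7]
gripper_width: 0.105
finger_force: 50.0
```

Emit:
carry_out([
  [[0, 0, 0, 0, 0, 0], [0, 0, 0, 0, 0, 0], [0, 0, 0, 0, 0, 0], [0, 0, 0, 0, 0, 0], [0, 0, -0.3, 0, 0, 0], [0, 0, -0.8, 0, 0, 0], [0, 0, -1, 0, 0, 0], [0, 0, -1, 0, 0, 0]],
], gripper=0.57)

```text
time: 8.8
eef_pos: [0.4917, 0.0054, 0.0924]
eef_rot: [-3.137, -0.006, -0.004]
contact_force: [-0.2, 0.6, -0.4]
gripper_width: 0.57
finger_force: 0.0
```

Run:
```python
from h import *
p=look('side')
rect(p,(.545,.005),.1,.006,.016); 
print(arm.pinpoint(p,'lid')[:1])
for n in ['side','top']:
    p=look(n,n+'2.png'); print(n,[(d['centre'],d['p']) for d in arm.pinpoint(p,'barrel')[:2]],[(d['centre'],d['p']) for d in arm.boxes_of(p,'barrel')[:2]])
plan([.572,-.209,.16],-.384,14)
```

```text
1627 rect 545.2 11.8 126.5 144.7 89.49 z 0.0111 med [0.5478 0.0167]
[{'centre': [0.543, 0.0058, -0.0017], 'p': 0.61}]
side [] []
top [([0.5704, -0.2075, 0.017], 0.92)] [([0.5682, -0.2067, 0.027], 0.92)]
0.61 end [ 0.572  -0.2089  0.1601] [-3.135 -0.004 -0.39 ]
[[0.23, 0.61, -0.2, -0.0, -0.0, 0.23], [0.25, 0.6, -0.2, -0.0, -0.0, 0.23], [0.27, 0.6, -0.2, -0.0, -0.0, 0.23], [0.28, 0.59, -0.2, -0.0, -0.0, 0.23], [0.3, 0.58, -0.2, -0.0, -0.0, 0.23], [0.32, 0.57, -0.2, -0.0, -0.0, 0.23], [0.33, 0.56, -0.2, -0.0, -0.0, 0.23], [0.35, 0.56, -0.2, -0.0, -0.0, 0.23]]
[[0.36, 0.55, -0.2, -0.0, -0.0, 0.23], [0.38, 0.53, -0.2, -0.0, -0.0, 0.23], [0.39, 0.52, -0.2, -0.0, -0.0, 0.23], [0.4, 0.52, -0.2, -0.0, -0.0, 0.23], [0.42, 0.5, -0.2, -0.0, -0.0, 0.23], [0.43, 0.49, -0.2, -0.0, -0.0, 0.23]]
```

Emit:
carry_out([
  [[0.23, 0.61, -0.2, 0, 0, 0.23], [0.25, 0.6, -0.2, 0, 0, 0.23], [0.27, 0.6, -0.2, 0, 0, 0.23], [0.28, 0.59, -0.2, 0, 0, 0.23], [0.3, 0.58, -0.2, 0, 0, 0.23], [0.32, 0.57, -0.2, 0, 0, 0.23], [0.33, 0.56, -0.2, 0, 0, 0.23], [0.35, 0.56, -0.2, 0, 0, 0.23]],
])

```text
time: 9.87
eef_pos: [0.538, -0.1177, 0.1305]
eef_rot: [-3.135, -0.005, -0.226]
contact_force: [0.4, 1.2, -0.6]
gripper_width: 0.571
finger_force: 0.0
```

Emit:
carry_out([
  [[0.36, 0.55, -0.2, -0.04, -0.04, 0.23], [0.38, 0.53, -0.2, 0, 0, 0.23], [0.39, 0.52, -0.2, 0, 0, 0.23], [0.4, 0.52, -0.2, 0, 0, 0.23], [0.42, 0.5, -0.2, 0, 0, 0.23], [0.43, 0.49, -0.2, 0, 0, 0.18], [0, 0, 0, 0, 0, 0], [0, 0, 0, 0, 0, 0]],
])

```text
time: 10.53
eef_pos: [0.5728, -0.2095, 0.1611]
eef_rot: [-3.14, -0.001, -0.385]
contact_force: [-0.6, 0.7, -0.3]
gripper_width: 0.568
finger_force: 0.0
```

Run:
```python
from h import *
p=look('wrist','w2.png')
print(tool()[0],tool()[1].as_euler('xyz'))
q=rect(p,(.572,-.209),.058,.024,.04)
yaw=-.384
q=q[(abs((q[:,:2]-[.572,-.209])@[-np.sin(yaw),np.cos(yaw)])<.03)]
(cx,cy),(w,h),a=cv2.minAreaRect((q[:,:2]*1000).astype(np.float32)); print(cx,cy,w,h,a,len(q),q[:,2].max())
print([(d['centre'],d['p']) for d in arm.pinpoint(p,'barrel')[:2]])
```

```text
[ 0.57225731 -0.20870775  0.16074982] [-3.13955229e+00 -3.47238042e-04 -3.84552373e-01]
3540 rect 570.4 -208.0 90.6 100.5 68.01 z 0.0321 med [ 0.5735 -0.2091]
570.4752197265625 -208.0618896484375 29.335031509399414 100.4249496459961 67.70904541015625 3148 0.03671780994725255
[([0.5733, -0.2087, 0.018], 0.83)]
```

View pics/w2.png

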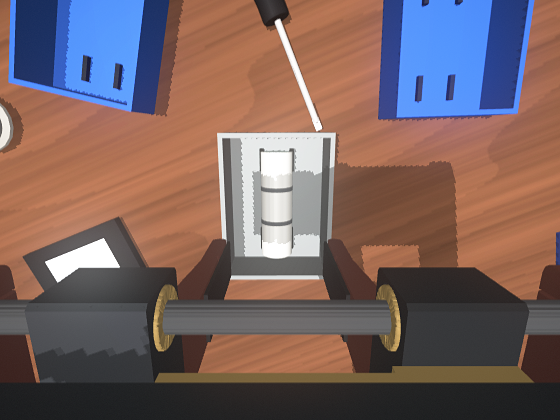

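Emit:
carry_out([
  [[-0.08, 0, 0.4, -0.02, 0, 0.04], [0, 0, 1, 0, 0, 0], [0, 0, 1, 0, 0, 0], [0, 0, 1, 0, 0, 0], [0, 0, 1, 0, 0, 0], [0, 0, 0.9, 0, 0, 0], [0, 0, 0.5, 0, 0, 0], [0, 0, 0.25, 0, 0, 0]],
])

```text
time: 11.3
eef_pos: [0.5693, -0.2069, 0.0076]
eef_rot: [3.141, 0.003, -0.388]
contact_force: [0.8, 0.0, 0.3]
gripper_width: 0.568
finger_force: 0.0
```

Emit:
carry_out([
  [[0, 0, 0, 0, 0, 0], [0, 0, 0, 0, 0, 0], [0, 0, 0.04, 0, 0, 0]],
])

```text
time: 11.55
eef_pos: [0.5722, -0.2085, 0.0105]
eef_rot: [3.141, -0.004, -0.389]
contact_force: [0.4, 0.1, -0.5]
gripper_width: 0.573
finger_force: 0.0
```

Emit:
carry_out([
  [[0, 0, 0, 0, 0, 0], [0, 0, 0, 0, 0, 0], [0, 0, 0, 0, 0, 0], [0, 0, 0, 0, 0, 0], [0, 0, 0, 0, 0, 0], [0, 0, 0, 0, 0, 0]],
], gripper=0, squeeze=50)

```text
time: 12.05
eef_pos: [0.5716, -0.2085, 0.0098]
eef_rot: [3.141, -0.003, -0.389]
contact_force: [-0.6, 0.7, 5.6]
gripper_width: 0.328
finger_force: 50.0
```

Run:
```python
from h import *
p,R=tool(); plan([.43,.255,.16],-.425,24,start=(p+[0,0,.115],R))
```

```text
0.63 end [0.43   0.2549 0.16  ] [ 3.141e+00 -3.000e-03 -4.180e-01]
[[-0.51, -0.63, -0.06, 0.0, -0.0, 0.01], [-0.51, -0.62, -0.06, 0.0, -0.0, 0.01], [-0.51, -0.62, -0.06, 0.0, -0.0, 0.01], [-0.51, -0.62, -0.06, 0.0, -0.0, 0.01], [-0.51, -0.62, -0.06, 0.0, -0.0, 0.01], [-0.52, -0.62, -0.06, 0.0, -0.0, 0.01], [-0.52, -0.62, -0.06, 0.0, -0.0, 0.01], [-0.52, -0.62, -0.06, 0.0, -0.0, 0.01]]
[[-0.52, -0.62, -0.06, 0.0, -0.0, 0.01], [-0.52, -0.62, -0.06, 0.0, -0.0, 0.01], [-0.52, -0.62, -0.06, 0.0, -0.0, 0.01], [-0.52, -0.62, -0.06, 0.0, -0.0, 0.01], [-0.52, -0.62, -0.06, 0.0, -0.0, 0.01], [-0.52, -0.62, -0.06, 0.0, -0.0, 0.01], [-0.52, -0.62, -0.06, 0.0, -0.0, 0.01], [-0.52, -0.62, -0.06, 0.0, -0.0, 0.01]]
[[-0.52, -0.62, -0.06, 0.0, -0.0, 0.01], [-0.52, -0.61, -0.06, 0.0, -0.0, 0.01], [-0.52, -0.61, -0.06, 0.0, -0.0, 0.01], [-0.53, -0.61, -0.06, 0.0, -0.0, 0.01], [-0.53, -0.61, -0.06, 0.0, -0.0, 0.01], [-0.53, -0.62, -0.06, 0.0, -0.0, 0.01], [-0.53, -0.61, -0.06, 0.0, -0.0, 0.01], [-0.52, -0.61, -0.07, 0.0, -0.0, 0.01]]
```

Emit:
carry_out([
  [[0, 0, -0.1, 0, 0, 0], [0, 0, -0.3, 0, 0, 0], [0, 0, -0.7, 0, 0, 0], [0, 0, -0.8, 0, 0, 0], [0, 0, -0.9, 0, 0, 0], [0, 0, -0.9, 0, 0, 0], [0, 0, -0.6, 0, 0, 0], [0, 0, -0.3, 0, 0, 0]],
], squeeze=60)

```text
time: 12.72
eef_pos: [0.572, -0.2085, 0.1268]
eef_rot: [3.141, -0.005, -0.389]
contact_force: [0.2, -0.4, -0.6]
gripper_width: 0.331
finger_force: 60.0
```

Emit:
carry_out([
  [[-0.51, -0.62, -0.06, 0, 0, 0.01], [-0.51, -0.62, -0.06, 0, 0, 0.01], [-0.51, -0.62, -0.06, 0, 0, 0.01], [-0.51, -0.62, -0.06, 0, 0, 0.01], [-0.51, -0.62, -0.06, 0, 0, 0.01], [-0.52, -0.62, -0.06, 0, 0, 0.01], [-0.52, -0.62, -0.06, 0, 0, 0.01], [-0.52, -0.62, -0.06, 0, 0, 0.01]],
])

```text
time: 13.38
eef_pos: [0.5227, -0.0533, 0.1356]
eef_rot: [3.141, -0.001, -0.399]
contact_force: [-0.4, 0.3, -0.8]
gripper_width: 0.33
finger_force: 60.0
```

Emit:
carry_out([
  [[-0.52, -0.62, -0.06, 0, 0, 0.01], [-0.52, -0.62, -0.06, 0, 0, 0.01], [-0.52, -0.62, -0.06, 0, 0, 0.01], [-0.52, -0.62, -0.06, 0, 0, 0.01], [-0.52, -0.62, -0.06, 0, 0, 0.01], [-0.52, -0.62, -0.06, 0, 0, 0.01], [-0.52, -0.62, -0.06, 0, 0, 0.01], [-0.52, -0.62, -0.06, 0, 0, 0.01]],
])

```text
time: 14.05
eef_pos: [0.4756, 0.1014, 0.1474]
eef_rot: [3.14, -0.001, -0.408]
contact_force: [-0.2, -0.8, -1.0]
gripper_width: 0.328
finger_force: 60.0
```

Emit:
carry_out([
  [[-0.52, -0.62, -0.06, 0, 0, 0.01], [-0.52, -0.61, -0.06, 0, 0, 0.01], [-0.52, -0.61, -0.06, 0, 0, 0.01], [-0.53, -0.61, -0.06, 0, 0, 0.01], [-0.53, -0.61, -0.06, 0, 0, 0.01], [-0.53, -0.61, -0.06, 0, 0, 0.01], [-0.4, -0.5, -0.06, 0, 0, 0.01], [0, 0, 0, 0, 0, 0]],
])

```text
time: 14.72
eef_pos: [0.4362, 0.2337, 0.158]
eef_rot: [3.141, -0.001, -0.414]
contact_force: [-0.5, 0.1, -1.1]
gripper_width: 0.329
finger_force: 60.0
```

Run:
```python
from h import *
p=look('wrist','w3.png')
print(tool()[0],tool()[1].as_euler('xyz'),arm.read_state()['contact_force'])
c=cloud(p); np.savez('v.npz',c=c[p['z_map']>0])
rect(p,(.511,.218),.055,.0285,.036)
q=rect(p,(.511,.218),.09,.005,.011)
print([(d['centre'],d['p']) for d in arm.pinpoint(p,'vfixture')[:2]])
```

```text
[0.43630092 0.23255842 0.1577395 ] [ 3.14070211e+00 -1.41640473e-03 -4.14160151e-01] [ 0.59564584 -0.02603074 -1.70492323]
1500 rect 509.9 218.0 56.0 90.0 65.65 z 0.0318 med [0.5298 0.2183]
7866 rect 509.9 217.9 80.1 129.6 65.74 z 0.0088 med [0.5176 0.2131]
[([0.5108, 0.2143, 0.0001], 0.66)]
```

View pics/w3.png

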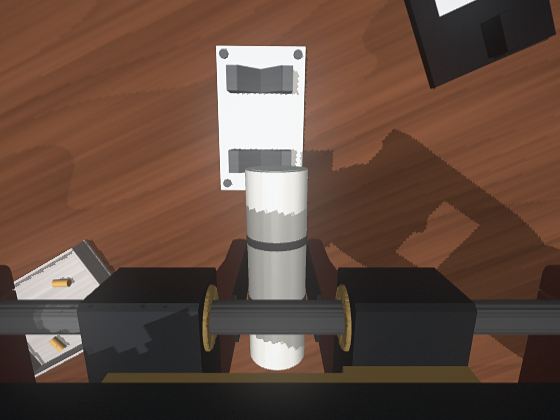

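Run:
```python
from h import *
plan([.511,.2176,.075],-.4241,8)
```

```text
0.42 end [0.511  0.2176 0.075 ] [ 3.14e+00 -1.00e-03 -4.25e-01]
[[0.37, -0.09, 0.41, 0.0, -0.0, 0.01], [0.37, -0.09, 0.41, 0.0, -0.0, 0.01], [0.37, -0.09, 0.41, 0.0, -0.0, 0.01], [0.37, -0.09, 0.42, 0.0, -0.0, 0.01], [0.37, -0.08, 0.41, 0.0, -0.0, 0.01], [0.37, -0.09, 0.42, 0.0, -0.0, 0.01], [0.37, -0.09, 0.41, 0.0, -0.0, 0.01], [0.36, -0.08, 0.42, 0.0, -0.0, 0.01]]
```

Emit:
carry_out([
  [[0.37, -0.09, 0.41, 0, 0, 0.01], [0.37, -0.09, 0.41, 0, 0, 0.01], [0.37, -0.09, 0.41, 0, 0, 0.01], [0.37, -0.09, 0.42, 0, 0, 0.01], [0.37, -0.08, 0.41, 0, 0, 0.01], [0.37, -0.09, 0.42, 0, 0, 0.01], [0.37, -0.09, 0.41, 0, 0, 0.01], [0.36, -0.08, 0.42, 0, 0, 0.01]],
])

```text
time: 15.48
eef_pos: [0.512, 0.216, 0.0745]
eef_rot: [3.14, -0.001, -0.427]
contact_force: [0.2, 0.7, -1.8]
gripper_width: 0.325
finger_force: 60.0
```

Emit:
carry_out([
  [[0, 0, 0, 0, 0, 0], [0, 0, 0, 0, 0, 0], [0, 0, 0, 0, 0, 0], [0, 0, 0, 0, 0, 0]],
])

```text
time: 15.82
eef_pos: [0.5112, 0.2173, 0.0758]
eef_rot: [3.141, -0.002, -0.426]
contact_force: [-0.1, -0.6, -1.4]
gripper_width: 0.33
finger_force: 60.0
```

Run:
```python
from h import *
P,R=tool(); print(P,R.as_euler('xyz'))
V=np.array([.5099,.218]);y=-.4241; A=np.array([[np.cos(y),np.sin(y)],[-np.sin(y),np.cos(y)]])
print('tool in V frame',A@(P[:2]-V))
p=look('wrist','w4.png'); c=cloud(p)[p['z_map']>0]
l=np.c_[(c[:,:2]-V)@A.T,c[:,2]]
m=(abs(l[:,1])<.018)&(abs(l[:,0])<.06)&(l[:,2]>P[2]+.005)&(l[:,2]<P[2]+.03)
b=l[m&(l[:,0]>.012)]; print(len(b),b.min(0),b.max(0))
for x0 in (.015,.025,.035,.042):
    s=b[(abs(b[:,0]-x0)<.004)]; s=s[s[:,2]>s[:,2].max()-.01]
    print(x0,len(s),s[:,1].min(),s[:,1].max(),s[:,2].max())
```

```text
[0.51120627 0.21726354 0.07584551] [ 3.14121891e+00 -1.85248400e-03 -4.26327327e-01]
tool in V frame [ 0.0014936  -0.00013368]
5328 [ 0.01200165 -0.01790521  0.08086375] [0.05082843 0.01764805 0.10576314]
0.015 704 -0.017905210487061014 0.01759565420493317 0.10576313874777057
0.025 927 -0.013667342586711581 0.013423327108093382 0.1025862787225352
0.035 981 -0.013402858623790462 0.013496209146855865 0.10269664371951974
0.042 1021 -0.013393117192301605 0.013305932906829796 0.10270817621481688
```

Emit:
carry_out([
  [[0, 0, 0.3, 0, 0, 0], [0, 0, 0.5, 0, 0, 0], [0, 0, 0.5, 0, 0, 0], [0, 0, 0.4, 0, 0, 0], [0, 0, 0.15, 0, 0, 0], [0, 0, 0, 0, 0, 0], [0, 0, 0, 0, 0, 0], [0, 0, 0, 0, 0, 0]],
])

```text
time: 16.53
eef_pos: [0.5116, 0.2175, 0.0291]
eef_rot: [3.141, -0.002, -0.426]
contact_force: [-0.6, -0.4, -0.3]
gripper_width: 0.331
finger_force: 60.0
```

Emit:
carry_out([
  [[0, 0, 0.04, 0, 0, 0], [0, 0, 0.04, 0, 0, 0], [0, 0, 0.04, 0, 0, 0], [0, 0, 0, 0, 0, 0], [0, 0, 0, 0, 0, 0]],
])

```text
time: 16.95
eef_pos: [0.5117, 0.2174, 0.0263]
eef_rot: [3.141, -0.002, -0.426]
contact_force: [0.5, -0.8, 2.4]
gripper_width: 0.33
finger_force: 60.0
```

Emit:
carry_out([
  [[0, 0, 0.03, 0, 0, 0], [0, 0, 0.03, 0, 0, 0], [0, 0, 0, 0, 0, 0], [0, 0, 0, 0, 0, 0], [0, 0, 0, 0, 0, 0]],
])

```text
time: 17.37
eef_pos: [0.5117, 0.2172, 0.026]
eef_rot: [3.141, -0.002, -0.426]
contact_force: [-4.6, -3.4, 16.0]
gripper_width: 0.327
finger_force: 60.0
```

```bash
cat > f.py <<'E'
from h import *
F=[];M=[]
for i in range(8):
    arm.grab_frame('wrist'); s=arm.read_state(); F.append(s['contact_force']); M.append(s['ft_torque'])
P,R=tool(); y=-.4241; C=np.array([[np.cos(y),np.sin(y),0],[-np.sin(y),np.cos(y),0],[0,0,1]])
print('F in V frame',C@np.mean(F,0),np.std(F,0).round(2),'M',C@np.mean(M,0),'xyz',C@(P-[.5099,.218,0]),R.as_euler('xyz'))
E
python3 f.py
```

```text
F in V frame [-2.14148312 -4.91699785 16.16175835] [0.44 0.3  0.33] M [-7.19801860e-01  3.72283295e-01 -1.90551923e-04] xyz [1.93352376e-03 2.56531998e-05 2.59886946e-02] [ 3.14112138e+00 -2.09680909e-03 -4.26124493e-01]
```

Emit:
carry_out([
  [[0, 0.03, 0, 0, 0, 0], [0, 0, 0.01, 0, 0, 0], [0, 0, 0, 0, 0, 0], [0, 0, 0, 0, 0, 0], [0, 0, 0, 0, 0, 0], [0, 0, 0, 0, 0, 0]],
])

```text
time: 18.27
eef_pos: [0.5117, 0.2171, 0.0259]
eef_rot: [-3.141, -0.002, -0.426]
contact_force: [-4.5, -0.8, 15.9]
gripper_width: 0.329
finger_force: 60.0
```

```bash
python3 f.py
python3 - <<'E'
from h import *
p=look('side','s9.png'); rect(p,(.545,.005),.1,.006,.016)
cv2.imwrite('pics/s9c.png',cv2.resize(p['pixels'][170:370,180:380],None,fx=3,fy=3))
E
```

```text
F in V frame [-3.17590413 -3.03616062 16.10170439] [0.58 0.58 0.59] M [-0.36425166  0.58827088 -0.07765323] xyz [ 0.002018   -0.00011766  0.02587433] [-3.14106381e+00 -2.41817289e-03 -4.26495727e-01]
232 rect 508.2 6.4 114.3 70.0 89.81 z 0.0107 med [0.4817 0.0224]
```

View pics/s9c.png

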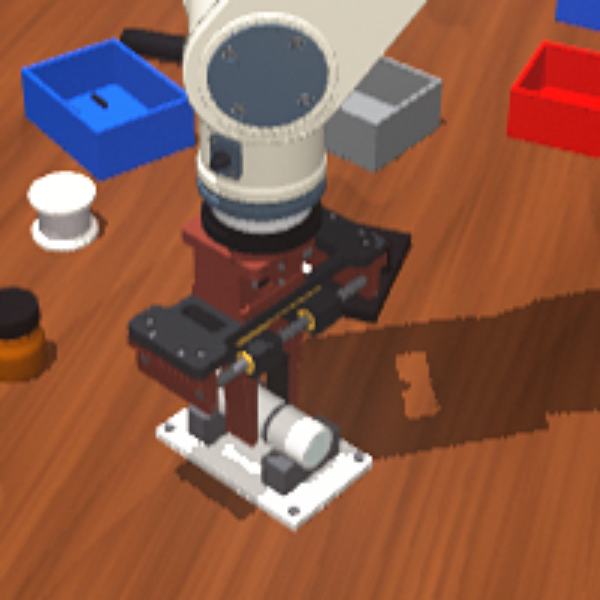

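Emit:
carry_out([
  [[0, 0.03, 0, 0, 0, 0], [0, 0, 0.01, 0, 0, 0], [0, 0, 0, 0, 0, 0], [0, 0, 0, 0, 0, 0], [0, 0, 0, 0, 0, 0], [0, 0, 0, 0, 0, 0]],
])

```text
time: 19.22
eef_pos: [0.5117, 0.217, 0.0258]
eef_rot: [-3.14, -0.003, -0.427]
contact_force: [-4.5, 1.5, 16.7]
gripper_width: 0.331
finger_force: 60.0
```

```bash
python3 f.py
```

```text
F in V frame [-5.13852969  0.22702682 16.77183173] [0.49 0.54 0.54] M [ 0.10321453  0.87015284 -0.07390422] xyz [ 0.00208335 -0.00014114  0.02586657] [-3.13986066e+00 -2.83353921e-03 -4.26674493e-01]
```

Sideways force is now about zero and the push is about 17 N, so the load is even on both sides. Handing in.

```bash
python3 -c "
from station import arm
print(arm.sign_off())"
```

```text
the job is handed in; nothing more can be done
None
```

I handed the job in at about 20 s: the lid was tipped and laid flat on the bench, tab up, and the barrel sits centred in the V-blocks, still gripped and pressed down with about 17 N, near-zero sideways force; the hand-in returned no verdict.

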